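# Clamp the brass bush home in the drill jig

### The arm

A 7-joint arm with a two-finger parallel gripper is mounted at the origin on a cart in front of the work surface, level with it; the furniture and walls round the work are solid. World frame = base frame: x ahead of the robot, y to its left, z up, the work surface at z = 0. Lengths are in m, angles in rad, forces in N, time in s.
With the tool pointing down it reaches from about 0.4 to 0.85 m from the base axis. Payload 10.4 kg.
Tool frame: the origin (TCP) lies midway between the tips of the shut fingers; the grasp point (between the pads) lies 19 mm behind it; z points along the fingers, y is the line along which they close (so a half turn about z gives the same grasp; the last joint's range is limited). The gripper opens to 85 mm and grips with 20 to 120 N. Pads are 22 mm wide; open, the fingers measure 114 mm over their backs; the gripper's body (76 mm by 85 mm) begins 54 mm behind the grasp point. The pads swing forward as they close: fully open they stand 13 mm farther back than shut.
Start: joints at [1.189, 0.332, -0.065, 1.46, 0.022, 1.35, -0.088], TCP at [0.219, -0.585, 0.231] pointing down, gripper open.
Joint ranges: [-2.6, 2.6], [-0.5, 2.12], [-1.47, 1.34], [0.16, 2.42], [-1.27, 4.41], [0.06, 2.06], [-2.6, 2.6]. Speed limits (rad/s): [2.22, 2.22, 2.79, 2.79, 3.14, 3.14, 3.14].

### API

Orientations are given as a unit quaternion [x, y, z, w].
In Python, from workcell import monitor, eyes, manip gives the robot as it stands.
- The arm moves only by the tool send_rows, never from a script. Its arguments are lists of equal length, an entry for each row: "offset": the shift along the tool's x, y, z in mm, a list of three; "roll": the turn about the tool's z in rad. In form: {"offset": [[tx, ty, tz], ...], "roll": [roll, ...]}. A call has exactly 5 rows; each row is the pose to reach, as a shift and turn from the pose commanded when the call began, along the tool's axes at that moment; what a row does not reach only later rows make up. A row lasts 1/12 s, in which the tool goes at most 41.7 mm and 7.16 degrees, less where a joint would pass 70% of its speed; a pose out of reach is approached as far as the arm can. A call with a gripper value outside its range is refused whole. "jaw" is the opening, from 0 (shut) to 1 (fully open), set as the call begins (left out, the last holds). The fingers move at their own pace and stop on an object; "newtons" is the grip in N (left out, the last holds). Time passes only in rows, so rows that repeat a pose let the fingers close, or fill a call up. It gives the time, the measured TCP pose, the force and the opening at its end, in the units of the state.
- monitor.get_obs(): the state, without advancing time (a new reading comes with each control period).
- eyes.camera(name): name is "scene" or "top"; returns (picture, depth): 384x512x3 uint8, blue, green, red; 384x512 float32, m along the optical axis (not along the pixel's ray), 0 where there is no reading.
- eyes.camera_params(name): a dict with "fovy" (degrees; the focal length in pixels is half the picture's height over the tangent of half this angle, whatever the lens; pixels are square), "cx", "cy" (the principal point, pixels), "R" (3x3) and "t" (3): a world point X has camera coordinates R X + t. Camera axes: x right, y down, z forward; pixel columns grow to the right and rows downward; lengths in m; the calibration is good to about 2 mm. A picture is of the moment at which its call begins. camera_params takes no time and is no camera call.
- manip.hand_in(): hands the job in, once; it reports no verdict.
The state is a dict: "clock": time; "joint_pos": joint angles; "joint_velocities": joint speeds; "tau": joint torques, N m; "position": TCP position; "ee_rot": TCP orientation; "ft_force": force on the tool from outside, world axes, zero at the start; "torque": the same for the moment, N m; "grip_width": opening from 0.0 (shut) to 1.0 (fully open).
Only numpy, scipy, OpenCV 4.12 (cv2) and the standard library are available. Lean on these libraries where they do the work, as an engineer would, in place of code of your own. Each camera call takes 0.05 s, during which the arm holds its last target. There are 200 camera calls.

### The job

Stand the brass bush upright in the round nest of the drill jig while its clamp is open, and let go of it. Then swing the clamp arm over by its red crossbar and press it down until it is fully shut, so that it drives the bush home on the sprung plunger. Leave the similar grey steel bush where it stands.

Things in the scene. Friction and masses are not known exactly. Their poses are not given: they have to be found in the camera images.
- brass_bush: Yellow brass bush, a plain short tube standing upright on the bench: outside diameter 34 mm, bore about 16 mm, 30 mm tall, 90 g. Origin at the centre of its underside, z up along its axis. Grip it across the outside by its upper half, so that the fingers stay above the nest's rim.
- drill_jig: Fixed jig: green base 84 x 185 x 12 mm (x -42 to 42, y -50 to 135) with a steel cup, the nest, and a clamp arm hinged on its +y side. Origin on the bench top below the nest's axis, z up. Cup: outside diameter 70, inside 54, rim at z 34. Its floor, a sprung disc, stands at z 29 (also under the bush alone); the shut clamp presses the bush's underside to z 22.5 (3 to 5.5 N).
- clamp_arm (a joint): Clamp arm, a steel bar with a black rubber pad below and a red crossbar at its end. 0 = shut (level, at its stop), 1.57 = upright, limit 2.1 (leaning out to the jig's +y). Hinge axis along the jig's x at y 85, z 58 mm; cheeks reach z 75. Stiff hinge: the arm stays where it is left, also shut on the bush. Pushing the crossbar takes about 4 N, 7 N where the bush is pressed down.
- crossbar (a point): Centre of the red crossbar at the arm's free end: 70 mm long along the jig's x, 18 mm diameter. In the jig's frame, with clamp angle q: x = 0, y = 85 - 155 cos q + 8.5 sin q, z = 58 + 155 sin q + 8.5 cos q (mm). Axes turn with the arm.
- steel_bush: Grey steel bush, the similar wrong one: outside diameter 28 mm, 22 mm tall, standing upright on the bench. Origin at the centre of its underside. To be left alone.
Not all that is in view belongs to the job. Leave any orange look-alike of the brass_bush alone.

How it is judged:
On the way:
1. the brass bush stands upright in the nest, let go, with the clamp still open (horizontal distance between brass_bush and drill_jig below 0.0125 m and z of brass_bush in the frame of drill_jig below 0.032 m and angle between brass_bush's own z axis and vertical below 0.15 rad and value of joint clamp_arm above 0.5 rad and contact force between the fingers and brass_bush below 0.1 N), for 0.2 s.
At the end, for the whole second after the job is handed in: The brass bush is in the nest within 12.5 mm of its axis, upright within 0.15 rad, pressed home (its underside lower than 25.5 mm above the bench), at rest, and the clamp arm is shut to within 0.04 rad (horizontal distance between brass_bush and drill_jig below 0.0125 m and z of brass_bush in the frame of drill_jig below 0.0255 m and angle between brass_bush's own z axis and vertical below 0.15 rad and value of joint clamp_arm below 0.04 rad and linear speed of brass_bush below 0.02 m/s); the robot touches nothing.
It fails at once if the steel bush is moved from its place by more than 30 mm (distance of steel_bush from where it was at the start of the episode above 0.03 m).
It also fails if it takes over 48 s, if anything falls off the work surface, if the arm or the gripper's body presses on something with over 40 N, if the wrist force passes 120 N, or if a joint passes its speed limit or range.

## Working session

There is one attempt and no reset: what is moved stays moved. The work goes in short steps, Python scripts to look and compute and a tool call to move; the robot and the scene stay as the last step left them, time stands still between calls to the robot, and variables do not carry over. Pictures are saved under pics/ and viewed, on a budget of 10 in all, crops included, one or two more only if the job needs it, and the job is handed in when it is done.

Besides the shell and the picture viewer there is one more tool, called after "Call:" as a command line: name --pt "numbers of a row" for each row, then --argument value for the rest. send_rows: Moves the arm, as the interface text tells. Its arguments: {"type":"object","properties":{"offset":{"type":"array"},"roll":{"type":"array"},"jaw":{"type":"number"},"newtons":{"type":"number"}},"required":["offset","roll"]}

```bash
mkdir -p pics; cat > h.py <<'E'
import numpy as np, cv2
from workcell import monitor, eyes, manip
from scipy.spatial.transform import Rotation as Ro
def cam(n):
    im,d=eyes.camera(n); p=eyes.camera_params(n)
    f=im.shape[0]/2/np.tan(np.radians(p['fovy'])/2)
    return im,d,(f,p['cx'],p['cy'],np.array(p['R']),np.array(p['t']))
def ray(uv,P,z):
    f,cx,cy,R,t=P; c=-R.T@t; d=R.T@np.array([(uv[0]-cx)/f,(uv[1]-cy)/f,1]); return c+d*(z-c[2])/d[2]
def pts(d,P):
    f,cx,cy,R,t=P; v,u=np.mgrid[:d.shape[0],:d.shape[1]]
    X=np.stack([(u-cx)/f*d,(v-cy)/f*d,d],-1); return (X-t)@R
def proj(X,P):
    f,cx,cy,R,t=P; c=R@np.array(X)+t; return f*c[0]/c[2]+cx,f*c[1]/c[2]+cy
def local(T):  # world target TCP -> tool offset mm
    o=monitor.get_obs(); return Ro.from_quat(o['ee_rot']).inv().apply(np.array(T)-o['position'])*1000
E
python3 - <<'E'
from h import *
for n in('scene','top'):
    im,d,P=cam(n); cv2.imwrite(f'pics/{n}0.png',im); np.savez(f'{n}0.npz',im=im,d=d); print(n,P)
print({k:np.round(v,3) for k,v in monitor.get_obs().items()})
E
```

```text
scene (np.float64(479.9708322862668), 252.63429246461277, 190.00739935475607, array([[-0.85811357, -0.51296136,  0.02262183],
       [-0.27141193,  0.41575398, -0.86803467],
       [ 0.43586313, -0.75101216, -0.49598797]]), array([0.42572232, 0.21531218, 1.14854428]))
top (np.float64(475.2010516867636), 259.6369325912294, 191.29240379385436, array([[ 0.00930236, -0.99970179,  0.02257869],
       [-0.9970067 , -0.0110057 , -0.07652791],
       [ 0.07675358, -0.02179922, -0.99681176]]), array([-0.04550001,  0.50728851,  1.12418133]))
{'clock': np.float64(0.1), 'joint_pos': array([ 1.189,  0.333, -0.065,  1.461,  0.022,  1.35 , -0.088]), 'joint_velocities': array([-0.001, -0.   , -0.   , -0.001,  0.   , -0.   , -0.001]), 'tau': array([ 2.0000e-03, -6.2675e+01,  4.9000e-02, -3.9243e+01,  1.6000e-02,
        7.0000e-03,  0.0000e+00]), 'position': array([ 0.219, -0.585,  0.231]), 'ee_rot': array([ 0.984,  0.178, -0.   , -0.001]), 'ft_force': array([-0.056,  0.418, -0.269]), 'torque': array([-0.003,  0.054,  0.016]), 'grip_width': np.float64(1.001)}
```

View pics/scene0.png

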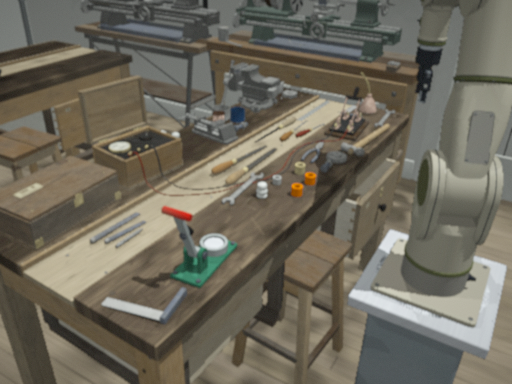

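View pics/top0.png

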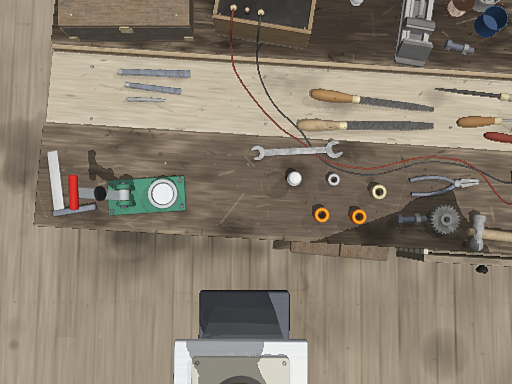

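The scene picture shows the jig at about (205,255) with its clamp upright or leaning out. In the top picture the nest is at (162,193) and the red crossbar at (73,192).

Things in the top view that could be taken for the brass bush:
- (379,192): pale yellow tube, my choice
- (322,215) and (359,217): orange look-alikes
- (334,180): small grey tube, the steel bush
- (294,179): white, larger item

I'll check the choice in one crop and measure.

```bash
python3 - <<'E'
from h import *
S=np.load('scene0.npz');T=np.load('top0.npz')
a=T['im'][150:240,270:420]; b=S['im'][140:215,240:340]
a=cv2.resize(a,None,fx=5,fy=5,interpolation=2)[:,:]; b=cv2.resize(b,(750,560)[:2] if 0 else (200,150))
a=cv2.resize(a,(700,420)); c=np.zeros((570,700,3),np.uint8); c[:420]=a; c[420:,:200]=b
c[420:,250:450]=cv2.resize(T['im'][160:235,130:230],(200,150))
cv2.imwrite('pics/crop.png',c)
def P(n):
    p=eyes.camera_params(n); return (192/np.tan(np.radians(p['fovy'])/2),p['cx'],p['cy'],np.array(p['R']),np.array(p['t']))
Pt,Ps=P('top'),P('scene')
X=pts(T['d'],Pt); hsv=cv2.cvtColor(T['im'],cv2.COLOR_BGR2HSV)
for (u,v) in [(379,192),(334,180),(294,179),(322,215),(359,217)]:
    w=np.s_[v-14:v+15,u-14:u+15]; x=X[w]; z=x[...,2]; m=(z>0.012)&(z<.08)
    vs,us=np.nonzero(m); 
    h=np.percentile(z[m],90) if m.any() else 0
    tm=(m&(z>h-.006)); vt,ut=np.nonzero(tm)
    (cx,cy),r=cv2.minEnclosingCircle(np.stack([ut,vt],1).astype(np.float32)) if tm.any() else ((0,0),0)
    c=ray((cx+u-14,cy+v-14),Pt,h); print((u,v),'h',h,'n',m.sum(),'ctr',c,'diam',2*(r+.5)*1.0/Pt[0]*1.1, 'hsv',np.median(hsv[w][tm],0) if tm.any() else 0, 'scenepix',proj(c,Ps))
# jig green
g=cv2.inRange(hsv,(55,80,40),(90,255,255)); x=X[(g>0)]; x=x[abs(x[:,2]-.012)<.006]
print('green base',len(x),cv2.minAreaRect((x[:,:2]*1000).astype(np.float32)))
# nest rim
w=np.s_[170:216,140:186]; z=X[w][...,2]; m=(z>.026)&(z<.045); print('rimz',np.percentile(z[m],[50,95])); 
vt,ut=np.nonzero(m); (cx,cy),r=cv2.minEnclosingCircle(np.stack([ut,vt],1).astype(np.float32)); print('nest',cx+140,cy+170,r,ray((cx+140,cy+170),Pt,.034))
for D,Pp,n in((T,Pt,'top'),(S,Ps,'scene')):
    hh=cv2.cvtColor(D['im'],cv2.COLOR_BGR2HSV); r=cv2.inRange(hh,(0,170,90),(4,255,255))|cv2.inRange(hh,(174,170,90),(180,255,255))
    k,l,st,ce=cv2.connectedComponentsWithStats(r); 
    for i in range(1,k):
        if st[i,4]>60: q=pts(D['d'],Pp)[l==i]; print(n,'red',st[i],ce[i],np.median(q,0))
E
```

```text
(379, 192) h 0.032400255854297434 n 149 ctr [ 0.50858028 -0.32431423  0.03240026] diam 0.0349568811941584 hsv [ 23.  57. 225.] scenepix (np.float64(299.61759160160386), np.float64(164.26749530195426))
(334, 180) h 0.024246990383942246 n 82 ctr [ 0.53808116 -0.21745407  0.02424699] diam 0.029248534921626008 hsv [ 30.    2.  205.5] scenepix (np.float64(276.4337883491872), np.float64(176.81156956148067))
(294, 179) h 0.046188659202201617 n 158 ctr [ 0.53887178 -0.12204116  0.04618866] diam 0.029367693173135208 hsv [ 45.   3. 232.] scenepix (np.float64(261.54395267591275), np.float64(182.80980464239965))
(322, 215) h 0.033107704610004764 n 126 ctr [ 0.45255206 -0.18727245  0.0331077 ] diam 0.035354591202442345 hsv [ 18. 208. 247.] scenepix (np.float64(296.4494614906586), np.float64(185.39916399819506))
(359, 217) h 0.03333043779808199 n 137 ctr [ 0.44910133 -0.27604319  0.03333044] diam 0.03521490030003949 hsv [ 18. 209. 247.] scenepix (np.float64(309.75781833950873), np.float64(174.28718981640566))
green base 1367 ((496.35845947265625, 232.71070861816406), (83.43290710449219, 183.82882690429688), 4.422730922698975)
rimz [0.03125657 0.03657035]
nest 162.30459785461426 193.37931060791016 14.886871337890625 [0.49914829 0.19028208 0.034     ]
top red [ 68 175  11  35 315] [ 73.0984127  191.83492063] [0.48770918 0.3355967  0.20752264]
scene red [164 207  28  14 152] [178.53947368 213.57236842] [0.47605574 0.34147377 0.20645783]
```

View pics/crop.png

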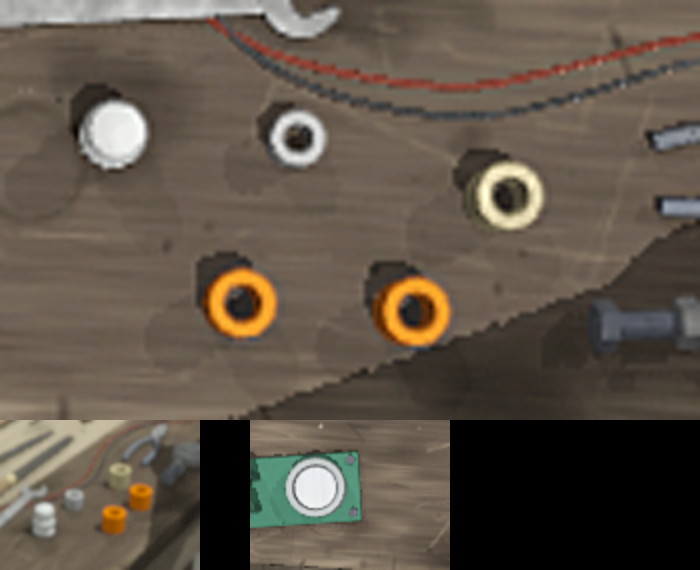

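The crop confirms it: the pale yellow tube at top (379,192) is 34–35 mm across and about 30 mm tall, so it is the brass bush. The two saturated orange ones are look-alikes, the small grey tube is the steel bush, and the nest is empty. I'll move towards the bush now.

Call:
send_rows --pt "36 -14 12" --pt "72 -28 24" --pt "108 -42 36" --pt "144 -56 48" --pt "180 -70 60" --roll '[-0.12, -0.24, -0.36, -0.48, -0.6]' --jaw 0.7 --newtons 40

```text
clock: 0.52
position: [0.3644, -0.4549, 0.1706]
ee_rot: [0.886, 0.464, -0.0, -0.0]
ft_force: [0.1, -2.2, 1.0]
grip_width: 0.695
```

```bash
cat >> h.py <<'E'
def rep(T,yaw=4.4):
    o=monitor.get_obs(); y=Ro.from_quat(o['ee_rot']).as_matrix()[:,1]; a=np.degrees(np.arctan2(y[1],y[0]))
    print('t',o['clock'],'pos',np.round(o['position'],4),'yaw_y',round(a,2),'roll needed',round(-np.radians((yaw-a+90)%180-90),3),'off',np.round(local(T),1),'F',np.round(o['ft_force'],1),'grip',round(float(o['grip_width']),3),'j',np.round(o['joint_pos'],2))
E
python3 -c "
from h import *
rep([.5086,-.3243,.11])"
```

```text
t 0.5167 pos [ 0.3644 -0.4549  0.1706] yaw_y -34.73 roll needed -0.683 off [189.5  44.1  60.6] F [ 0.1 -2.2  1. ] grip 0.695 j [ 1.03  0.29 -0.25  1.65  0.08  1.21  0.15]
```

Call:
send_rows --pt "38 9 12" --pt "76 18 24" --pt "114 26 36" --pt "152 35 48" --pt "189.5 44 60.6" --roll '[-0.12, -0.24, -0.36, -0.48, -0.6]'

```text
clock: 0.93
position: [0.5094, -0.3251, 0.1101]
ee_rot: [0.709, 0.705, 0.0, -0.0]
ft_force: [0.1, -1.6, -0.2]
grip_width: 0.702
```

Call:
send_rows --pt "0 0 15" --pt "0 0 30" --pt "0 0 45" --pt "0 0 55" --pt "0 0 55" --roll '[-0.083, -0.083, -0.083, -0.083, -0.083]'

```text
clock: 1.35
position: [0.5068, -0.3259, 0.0532]
ee_rot: [0.682, 0.732, -0.0, -0.002]
ft_force: [-0.5, 0.1, -0.4]
grip_width: 0.701
```

```bash
python3 - <<'E'
from h import *
rep([.5086,-.3243,.007])
im,d,P=cam('top'); c=im[140:240,320:440]; s,_,_=cam('scene')
cv2.imwrite('pics/g.png',np.hstack([cv2.resize(c,(480,400)),cv2.resize(s[110:210,240:320],(320,400))]))
E
```

```text
t 1.35 pos [ 0.5068 -0.3259  0.0532] yaw_y 4.06 roll needed -0.006 off [ 1.4  2.  46.2] F [-0.5  0.1 -0.4] grip 0.701 j [ 0.83  0.48 -0.42  1.69  0.22  1.03  0.41]
```

View pics/g.png

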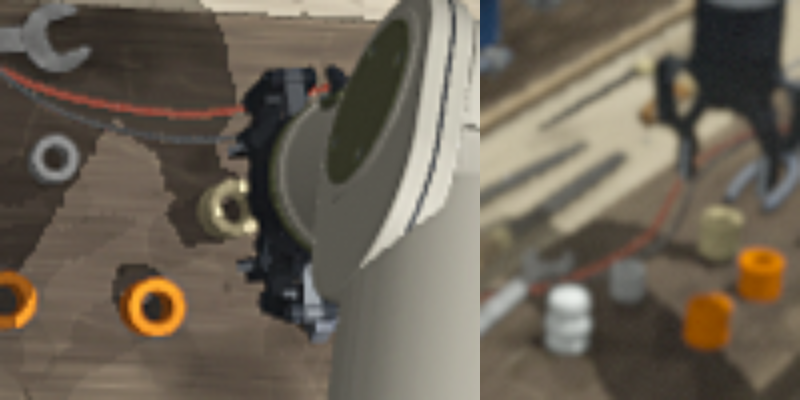

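The left half (top view) shows the brass bush at (230,208) partly under the gripper. The right half (scene view) shows the open fingers above it, with its top at (720,213), which matches the 3D fix projected into that camera. I'll go down, correct the offset and close.

Call:
send_rows --pt "1.4 2 10" --pt "1.4 2 20" --pt "1.4 2 32" --pt "1.4 2 42" --pt "1.4 2 46" --roll '[0, 0, 0, 0, 0]'

```text
clock: 1.87
position: [0.5091, -0.3246, 0.0074]
ee_rot: [0.682, 0.732, -0.0, -0.001]
ft_force: [-0.4, 0.0, 0.3]
grip_width: 0.698
```

Call:
send_rows --pt "0 0 0" --pt "0 0 0" --pt "0 0 0" --pt "0 0 0" --pt "0 0 0" --roll '[0, 0, 0, 0, 0]' --jaw 0.2 --newtons 40

```text
clock: 2.28
position: [0.5104, -0.3253, 0.0101]
ee_rot: [0.682, 0.732, 0.0, 0.0]
ft_force: [-1.1, -0.6, -1.1]
grip_width: 0.374
```

```bash
python3 -c "
from h import *
rep([.5086,-.3243,.007])"
```

```text
t 2.2833 pos [ 0.5104 -0.3253  0.0101] yaw_y 4.06 roll needed -0.006 off [ 1.1 -1.8  3.1] F [-1.1 -0.6 -1.1] grip 0.374 j [ 0.81  0.54 -0.4   1.71  0.25  0.95  0.38]
```

Call:
send_rows --pt "0 0 0" --pt "0 0 -10" --pt "0 0 -30" --pt "0 0 -60" --pt "0 0 -90" --roll '[0, 0, 0, 0, 0]'

```text
clock: 2.7
position: [0.5098, -0.3247, 0.101]
ee_rot: [0.681, 0.732, -0.0, -0.001]
ft_force: [0.9, -0.5, 0.1]
grip_width: 0.379
```

Call:
send_rows --pt "0 0 0" --pt "0 0 0" --pt "0 0 0" --pt "0 0 0" --pt "0 0 0" --roll '[0, 0, 0, 0, 0]'

```text
clock: 3.12
position: [0.5096, -0.3248, 0.0986]
ee_rot: [0.682, 0.732, -0.0, -0.001]
ft_force: [-0.1, -0.1, -0.9]
grip_width: 0.379
```

```bash
python3 - <<'E'
from h import *
rep([.4994,.1903,.10])
s,d,P=cam('scene'); o=monitor.get_obs(); u,v=map(int,proj(o['position'],P)); print(u,v)
cv2.imwrite('pics/l.png',cv2.resize(s[v-50:v+50,u-50:u+50],(500,500),interpolation=2)); X=pts(d,P)[v-30:v+30,u-30:u+30]; 
hs=cv2.cvtColor(s,cv2.COLOR_BGR2HSV)[v-30:v+30,u-30:u+30]; m=cv2.inRange(hs,(18,35,80),(35,130,255))>0
m&=np.linalg.norm(X-o['position'],axis=-1)<.04
print(m.sum(), X[m].min(0),np.median(X[m],0),X[m].max(0), o['position'])
E
```

```text
t 3.1167 pos [ 0.5096 -0.3248  0.0986] yaw_y 4.07 roll needed -0.006 off [514.5  26.4  -0.8] F [-0.1 -0.1 -0.9] grip 0.379 j [ 0.83  0.43 -0.43  1.65  0.19  1.11  0.42]
300 145
126 [ 0.47677614 -0.34195466  0.08743796] [ 0.50810048 -0.31538325  0.10917979] [ 0.53927944 -0.30477693  0.12807985] [ 0.50970039 -0.32477417  0.09873844]
```

View pics/l.png

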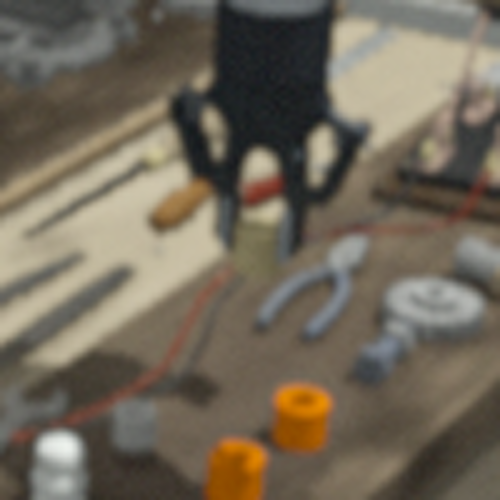

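The picture shows the bush held upright between the fingers at (257,245), its lower third showing below the tips, with nothing else disturbed. I'll carry it to the nest.

Call:
send_rows --pt "25 1 0" --pt "60 3 0" --pt "98 5 0" --pt "136 7 0" --pt "174 9 0" --roll '[0, 0, 0, 0, 0]'

```text
clock: 3.58
position: [0.5062, -0.1492, 0.0992]
ee_rot: [0.682, 0.732, -0.0, -0.0]
ft_force: [1.9, -0.3, -0.8]
grip_width: 0.38
```

Call:
send_rows --pt "38 2 0" --pt "76 4 0" --pt "114 6 0" --pt "152 8 0" --pt "190 10 0" --roll '[0, 0, 0, 0, 0]'

```text
clock: 4.0
position: [0.5027, 0.041, 0.0994]
ee_rot: [0.682, 0.732, -0.0, -0.0]
ft_force: [1.1, -1.1, -0.4]
grip_width: 0.377
```

Call:
send_rows --pt "38 2 0" --pt "76 4 0" --pt "110 5 0" --pt "135 7 0" --pt "150 7.5 0" --roll '[0, 0, 0, 0, 0]'

```text
clock: 4.42
position: [0.4992, 0.1933, 0.0995]
ee_rot: [0.68, 0.733, 0.0, -0.001]
ft_force: [-0.4, -0.1, -1.4]
grip_width: 0.375
```

```bash
python3 - <<'E'
from h import *
rep([.4994,.1903,.042])
s,d,P=cam('scene'); cv2.imwrite('pics/n.png',cv2.resize(s[190:290,150:270],(600,500),interpolation=2))
E
```

```text
t 4.4167 pos [0.4992 0.1933 0.0995] yaw_y 4.28 roll needed -0.002 off [-3.1  0.  57.5] F [-0.4 -0.1 -1.4] grip 0.375 j [ 0.16  0.34 -0.72  1.82  0.25  1.07 -0.57]
```

View pics/n.png

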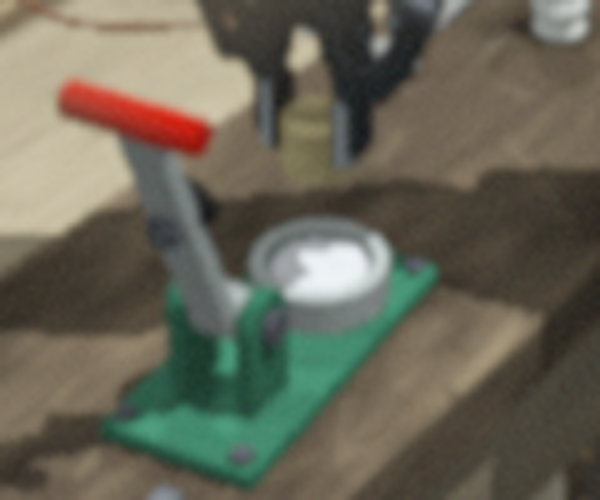

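The bush hangs upright over the cup (scene crop: bush (310,140), cup (320,265)), and the clamp leans well clear. I'll lower it.

Call:
send_rows --pt "0 0 10" --pt "0 0 20" --pt "0 0 30" --pt "0 0 36" --pt "0 0 36" --roll '[0, 0, 0, 0, 0]'

```text
clock: 4.88
position: [0.4993, 0.1879, 0.0615]
ee_rot: [0.682, 0.731, -0.001, -0.001]
ft_force: [0.1, 0.1, -0.8]
grip_width: 0.38
```

```bash
python3 - <<'E'
from h import *
rep([.4994,.1903,.042])
E
```

```text
t 4.8833 pos [0.4993 0.1879 0.0615] yaw_y 3.98 roll needed -0.007 off [ 2.4  0.4 19.5] F [ 0.1  0.1 -0.8] grip 0.38 j [ 0.15  0.39 -0.69  1.85  0.29  1.01 -0.6 ]
```

Call:
send_rows --pt "2 0 6" --pt "2 0 12" --pt "2 0 18" --pt "2 0 22" --pt "2 0 22" --roll '[0, 0, 0, 0, 0]'

```text
clock: 5.3
position: [0.4995, 0.1912, 0.0407]
ee_rot: [0.682, 0.732, -0.001, -0.0]
ft_force: [0.2, -0.5, -0.9]
grip_width: 0.382
```

```bash
python3 - <<'E'
from h import *
rep([.4994,.1903,.038])
s,d,P=cam('scene'); cv2.imwrite('pics/n2.png',cv2.resize(s[190:290,150:270],(600,500),interpolation=2))
E
```

```text
t 5.3 pos [0.4995 0.1912 0.0407] yaw_y 4.07 roll needed -0.006 off [-0.9 -0.2  2.7] F [ 0.2 -0.5 -0.9] grip 0.382 j [ 0.13  0.42 -0.68  1.87  0.32  0.97 -0.62]
```

View pics/n2.png

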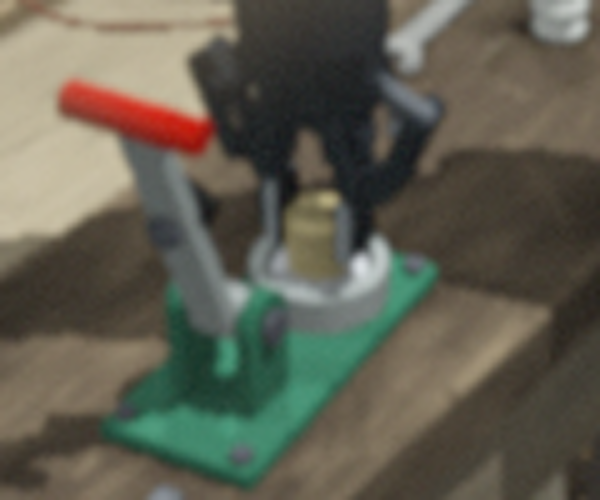

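The bush is inside the cup at (318,235), with the fingertips just above the rim. I'll lower it the last 2 mm, release and withdraw.

Call:
send_rows --pt "0 0 1" --pt "0 0 2" --pt "0 0 2" --pt "0 0 2" --pt "0 0 2" --roll '[0, 0, 0, 0, 0]'

```text
clock: 5.77
position: [0.5002, 0.1915, 0.0398]
ee_rot: [0.682, 0.732, 0.0, 0.0]
ft_force: [0.2, 0.1, -0.3]
grip_width: 0.377
```

Call:
send_rows --pt "0 0 0" --pt "0 0 0" --pt "0 0 0" --pt "0 0 0" --pt "0 0 0" --roll '[0, 0, 0, 0, 0]' --jaw 0.75

```text
clock: 6.18
position: [0.5001, 0.1915, 0.0397]
ee_rot: [0.682, 0.732, 0.0, 0.0]
ft_force: [-0.0, 1.3, -0.4]
grip_width: 0.75
```

Call:
send_rows --pt "0 0 -15" --pt "0 0 -45" --pt "0 0 -80" --pt "0 0 -115" --pt "0 0 -145" --roll '[0, 0, 0, 0, 0]'

```text
clock: 6.6
position: [0.5001, 0.1917, 0.187]
ee_rot: [0.681, 0.732, 0.0, 0.0]
ft_force: [0.7, 1.1, 0.5]
grip_width: 0.749
```

Call:
send_rows --pt "-30 0 -10" --pt "-60 0 -25" --pt "-90 0 -45" --pt "-100 0 -60" --pt "-100 0 -60" --roll '[0, 0, 0, 0, 0]' --jaw 0

```text
clock: 7.02
position: [0.5089, 0.0886, 0.2477]
ee_rot: [0.683, 0.73, 0.001, 0.002]
ft_force: [-0.3, 1.0, -0.6]
grip_width: 0.04
```

```bash
python3 - <<'E'
from h import *
rep([.4994,.1903,.25])
s,d,P=cam('scene'); cv2.imwrite('pics/n3.png',cv2.resize(s[190:290,150:270],(600,500),interpolation=2))
t,dt,Pt=cam('top'); X=pts(dt,Pt); h=cv2.cvtColor(t,cv2.COLOR_BGR2HSV)
m=(cv2.inRange(h,(18,35,80),(35,140,255))>0)&(abs(X[...,2]-.06)<.008)&(np.hypot(X[...,0]-.5,X[...,1]-.19)<.04)
v,u=np.nonzero(m); print(m.sum()); 
if m.sum()>10: (a,b),r=cv2.minEnclosingCircle(np.stack([u,v],1).astype(np.float32)); print(a,b,r,ray((a,b),Pt,.059))
E
```

```text
t 7.0167 pos [0.5089 0.0886 0.2477] yaw_y 3.78 roll needed -0.011 off [102.1  -2.7  -2.5] F [-0.3  1.  -0.6] grip 0.04 j [ 0.37  0.13 -0.69  1.69  0.09  1.34 -0.26]
0
```

View pics/n3.png

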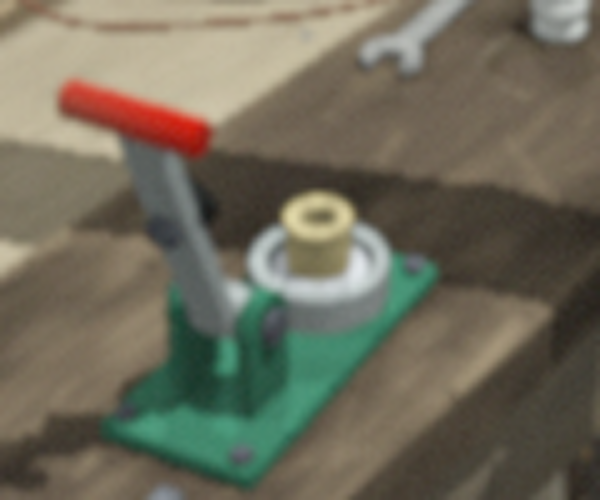

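The bush stands upright and free in the cup, with its top at crop (318,217) and clearance all round. Next I'll fix the bush and crossbar positions and plan the clamp push.

```bash
cat >> h.py <<'E'
th=np.radians(4.3); O=np.array([.4994,.1903,0]); J=np.array([[np.cos(th),np.sin(th),0],[-np.sin(th),np.cos(th),0],[0,0,1]])
def jig(X): return (J@(np.asarray(X)-O))*1000
def wor(p): return J.T@(np.asarray(p)/1000)+O
def red(n):
    im,d,P=cam(n); hh=cv2.cvtColor(im,cv2.COLOR_BGR2HSV); r=cv2.inRange(hh,(0,170,90),(4,255,255))|cv2.inRange(hh,(174,170,90),(180,255,255))
    k,l,st,ce=cv2.connectedComponentsWithStats(r); X=pts(d,P)
    b=[i for i in range(1,k) if st[i,4]>40 and np.hypot(*(np.median(X[l==i],0)[:2]-O[:2]))<.25]
    return [(st[i,4],ce[i],np.round(jig(np.median(X[l==i],0)),1)) for i in b],P
E
python3 - <<'E'
from h import *
R={}
for n in('scene','top'):
    R[n]=red(n); print(n,R[n][0])
def line(uv,P):
    a=ray(uv,P,.3);b=ray(uv,P,.1);return a,(b-a)/np.linalg.norm(b-a)
L=[line(R[n][0][0][1],R[n][1]) for n in R if R[n][0]]
if len(L)==2:
    A=sum(np.eye(3)-np.outer(d,d) for a,d in L); b=sum((np.eye(3)-np.outer(d,d))@a for a,d in L)
    c=jig(np.linalg.solve(A,b)); print('bar',c)
    q=np.linspace(0,2.1,2101); y=85-155*np.cos(q)+8.5*np.sin(q); z=58+155*np.sin(q)+8.5*np.cos(q); print('q',q[np.argmin((y-c[1])**2+(z-c[2])**2)])
print('bush', jig(ray((213.6,233.4),R['scene'][1],.059)))
o=monitor.get_obs(); print('tcp jig',jig(o['position']),o['clock'])
E
```

```text
scene [(np.int32(166), array([178.02409639, 213.56024096]), array([-11.7, 152.9, 206.1]))]
top [(np.int32(318), array([ 73.04402516, 191.77987421]), array([ -0.7, 145.7, 207.3]))]
bar [ -2.20093129 146.81841328 200.97321667]
q 1.924
bush [-1.99456598 -0.53440677 59.        ]
tcp jig [-1.78279009e-01 -9.76295489e+01  2.43784596e+02] 7.2167
```

Call:
send_rows --pt "30 0 -3" --pt "68 0 -6" --pt "106 0 -6" --pt "144 0 -6" --pt "180 0 -6" --roll '[0, 0, 0, 0, 0]' --jaw 0

```text
clock: 7.63
position: [0.4929, 0.2744, 0.2498]
ee_rot: [0.681, 0.732, -0.0, -0.0]
ft_force: [1.2, -0.8, -0.9]
grip_width: 0.0
```

Call:
send_rows --pt "38 0 0" --pt "76 0 0" --pt "105 0 0" --pt "115 0 15" --pt "115 0 25" --roll '[0, 0, 0, 0, 0]'

```text
clock: 8.05
position: [0.4832, 0.39, 0.2234]
ee_rot: [0.679, 0.734, -0.001, -0.001]
ft_force: [-0.1, -0.8, 0.0]
grip_width: -0.001
```

Call:
send_rows --pt "0 0 15" --pt "0 0 30" --pt "0 0 36" --pt "0 0 36" --pt "0 0 36" --roll '[0, 0, 0, 0, 0]'

```text
clock: 8.47
position: [0.4863, 0.3853, 0.1894]
ee_rot: [0.682, 0.732, -0.0, 0.0]
ft_force: [-0.5, 1.1, 0.6]
grip_width: -0.0
```

```bash
python3 - <<'E'
from h import *
o=monitor.get_obs(); print('tcp jig',jig(o['position']),o['clock'],o['ft_force'],o['joint_pos'].round(2)); rep([0.4994,.1903,.19])
s,d,P=cam('scene'); cv2.imwrite('pics/n4.png',cv2.resize(s[160:280,120:264],(600,500),interpolation=2))
E
```

```text
tcp jig [  1.52935484 195.40132986 189.42495788] 8.4667 [-0.45021382  1.06844645  0.61606519] [-0.15  0.46 -0.8   1.5   0.33  1.32 -0.9 ]
t 8.4667 pos [0.4863 0.3853 0.1894] yaw_y 4.04 roll needed -0.006 off [-195.4   -0.6   -0.4] F [-0.5  1.1  0.6] grip -0.0 j [-0.15  0.46 -0.8   1.5   0.33  1.32 -0.9 ]
```

View pics/n4.png

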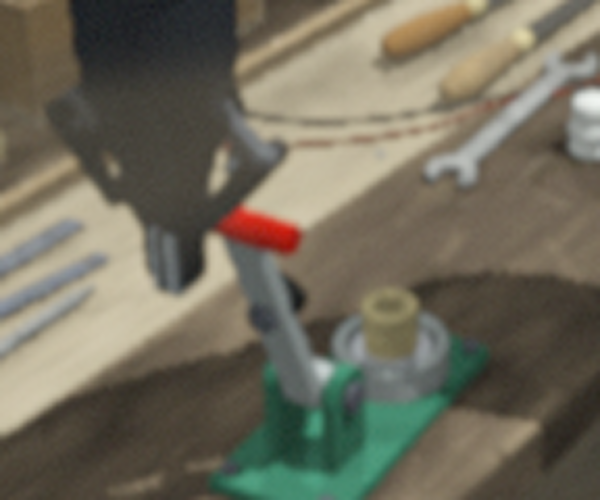

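The closed fingers are behind the crossbar (fingers (170,250), bar (260,228)), and the bush stands in the cup. I'll push towards -y.

Call:
send_rows --pt "-15 0 0" --pt "-30 0 -2" --pt "-45 0 -5" --pt "-60 0 -8" --pt "-75 0 -11" --roll '[0, 0, 0, 0, 0]'

```text
clock: 8.93
position: [0.4918, 0.3129, 0.2032]
ee_rot: [0.681, 0.732, 0.003, -0.0]
ft_force: [0.6, 4.5, 4.0]
grip_width: -0.0
```

Call:
send_rows --pt "-12 0 -2" --pt "-24 0 -3" --pt "-36 0 -3" --pt "-48 0 -2" --pt "-58 0 0" --roll '[0, 0, 0, 0, 0]'

```text
clock: 9.35
position: [0.496, 0.252, 0.2007]
ee_rot: [0.682, 0.732, 0.0, 0.0]
ft_force: [0.5, 2.8, 3.1]
grip_width: 0.001
```

```bash
python3 - <<'E'
from h import *
o=monitor.get_obs(); print('tcp jig',jig(o['position']),o['clock'],o['ft_force'])
s,d,P=cam('scene'); cv2.imwrite('pics/n5.png',cv2.resize(s[160:280,120:264],(600,500),interpolation=2)); print(red('scene')[0],red('top')[0])
E
```

```text
tcp jig [  1.27492379  61.79285191 200.73744121] 9.35 [0.53354434 2.82723727 3.07946926]
[] [(np.int32(305), array([126.4852459 , 187.99672131]), array([ -0. ,  38.3, 213.8]))]
```

View pics/n5.png

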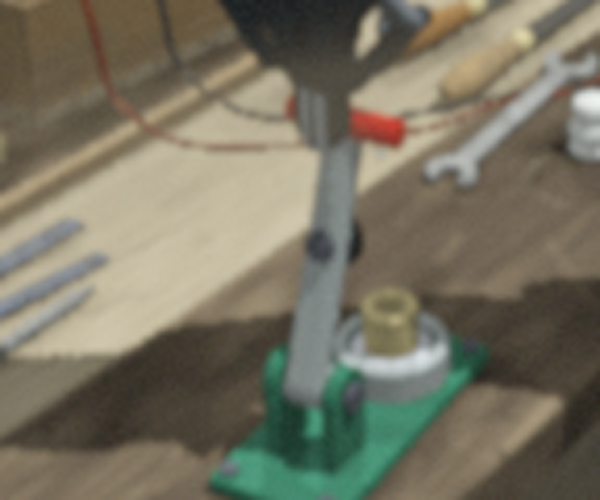

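The finger pushes the red bar well (bar (350,120), force about 4 N) and the bush is untouched. I'll carry on to about q 0.85.

Call:
send_rows --pt "-10 0 2" --pt "-20 0 6" --pt "-30 0 11" --pt "-40 0 17" --pt "-48 0 22" --roll '[0, 0, 0, 0, 0]'

```text
clock: 9.92
position: [0.4992, 0.204, 0.178]
ee_rot: [0.682, 0.732, -0.0, 0.0]
ft_force: [-0.1, 2.3, 1.7]
grip_width: -0.0
```

Call:
send_rows --pt "4 0 0" --pt "8 0 -10" --pt "8 0 -30" --pt "4 0 -50" --pt "0 0 -50" --roll '[0, 0, 0, 0, 0]'

```text
clock: 10.33
position: [0.5001, 0.2073, 0.2331]
ee_rot: [0.681, 0.732, 0.002, 0.001]
ft_force: [0.5, 0.2, 0.3]
grip_width: -0.0
```

```bash
python3 - <<'E'
from h import *
o=monitor.get_obs(); print('tcp jig',jig(o['position']),o['clock'],o['ft_force']);print(red('scene')[0],red('top')[0])
q=np.array([1,.95,.9,.85,.8,.75,.7,.6,.5,.4,.3,.2,.1,0]); print(np.c_[q,85-155*np.cos(q)+8.5*np.sin(q),58+155*np.sin(q)+8.5*np.cos(q)].round(1))
E
```

```text
tcp jig [  1.97374604  16.91901931 233.06355795] 10.3333 [0.53937563 0.15501512 0.32325151]
[] [(np.int32(278), array([152.67266187, 186.93884892]), array([  0.9,  -8.8, 189.7]))]
[[ 1.000e+00  8.400e+00  1.930e+02]
 [ 1.000e+00  1.800e+00  1.890e+02]
 [ 9.000e-01 -4.700e+00  1.847e+02]
 [ 8.000e-01 -1.090e+01  1.801e+02]
 [ 8.000e-01 -1.690e+01  1.751e+02]
 [ 8.000e-01 -2.260e+01  1.699e+02]
 [ 7.000e-01 -2.810e+01  1.644e+02]
 [ 6.000e-01 -3.810e+01  1.525e+02]
 [ 5.000e-01 -4.700e+01  1.398e+02]
 [ 4.000e-01 -5.450e+01  1.262e+02]
 [ 3.000e-01 -6.060e+01  1.119e+02]
 [ 2.000e-01 -6.520e+01  9.710e+01]
 [ 1.000e-01 -6.840e+01  8.190e+01]
 [ 0.000e+00 -7.000e+01  6.650e+01]]
```

The clamp holds at q ≈ 0.86. Now I'll move the closed tips over the bar and press down along its arc.

Call:
send_rows --pt "-11 -1 0" --pt "-22 -2 8" --pt "-22 -2 20" --pt "-22 -2 30" --pt "-22 -2 36" --roll '[0, 0, 0, 0, 0]'

```text
clock: 10.85
position: [0.4978, 0.1829, 0.1905]
ee_rot: [0.682, 0.732, -0.001, -0.0]
ft_force: [-4.4, -18.9, 32.4]
grip_width: -0.001
```

Call:
send_rows --pt "-7 0 7" --pt "-15 0 15" --pt "-23 0 24" --pt "-31 0 34" --pt "-38 0 44" --roll '[0, 0, 0, 0, 0]'

```text
clock: 11.27
position: [0.5019, 0.1435, 0.1484]
ee_rot: [0.682, 0.731, -0.001, 0.001]
ft_force: [-1.0, -4.8, 8.2]
grip_width: 0.001
```

```bash
python3 - <<'E'
from h import *
o=monitor.get_obs(); print('tcp jig',jig(o['position']),o['clock'],o['ft_force']);print(red('top')[0])
s,d,P=cam('scene'); cv2.imwrite('pics/n6.png',cv2.resize(s[160:280,120:264],(600,500),interpolation=2))
E
```

```text
tcp jig [ -1.05733196 -46.830786   148.44417779] 11.2667 [-0.98324143 -4.79364629  8.24954762]
[]
```

View pics/n6.png

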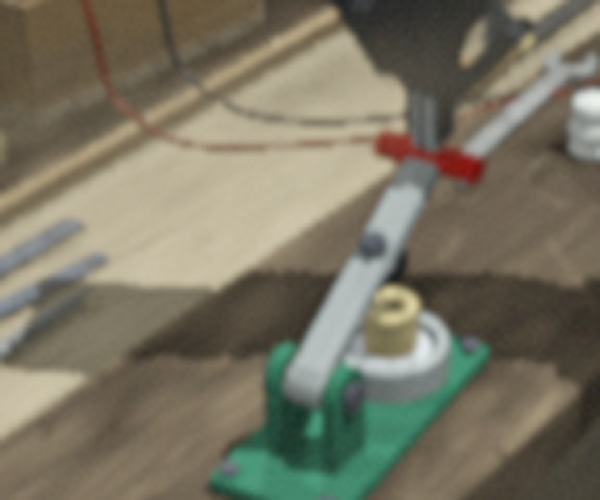

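The tips sit on top of the bar at (425,155) and it is following down, with the bush still upright in the cup. I'll continue along the arc.

Call:
send_rows --pt "-4 0 8" --pt "-8 0 16" --pt "-12 0 24" --pt "-15 0 32" --pt "-17 0 39" --roll '[0, 0, 0, 0, 0]'

```text
clock: 11.78
position: [0.5029, 0.1282, 0.1092]
ee_rot: [0.682, 0.732, -0.0, 0.0]
ft_force: [1.0, -3.6, 4.1]
grip_width: -0.002
```

Call:
send_rows --pt "-2 0 7" --pt "-4 0 14" --pt "-5 0 20" --pt "-6 0 26" --pt "-6 0 30" --roll '[0, 0, 0, 0, 0]'

```text
clock: 12.2
position: [0.503, 0.1223, 0.079]
ee_rot: [0.682, 0.732, -0.0, 0.0]
ft_force: [0.2, -4.3, 5.4]
grip_width: -0.006
```

```bash
python3 - <<'E'
from h import *
o=monitor.get_obs(); print('tcp jig',jig(o['position']),o['clock'],o['ft_force']);print(red('top')[0],red('scene')[0])
E
```

```text
tcp jig [ -1.49598321 -68.04341163  79.04859491] 12.2 [ 0.1579212  -4.33087541  5.41503758]
[] [(np.int32(55), array([234.01818182, 218.34545455]), array([-25.4, -63.8,  74.7]))]
```

Call:
send_rows --pt "0 0 1.5" --pt "0 0 3" --pt "0 0 4" --pt "0 0 4" --pt "0 0 4" --roll '[0, 0, 0, 0, 0]'

```text
clock: 12.72
position: [0.5025, 0.1229, 0.0756]
ee_rot: [0.681, 0.732, -0.0, -0.0]
ft_force: [-2.6, -0.2, 2.8]
grip_width: 0.002
```

Call:
send_rows --pt "0 0 0.7" --pt "0 0 1.4" --pt "0 0 2" --pt "0 0 2" --pt "0 0 2" --roll '[0, 0, 0, 0, 0]'

```text
clock: 13.13
position: [0.5028, 0.1229, 0.075]
ee_rot: [0.681, 0.732, -0.0, 0.0]
ft_force: [-10.2, -2.7, 21.0]
grip_width: 0.0
```

The force rose to 21 N while the tip moved only 0.6 mm more, so the arm is on its stop. I'll retreat and check.

Call:
send_rows --pt "0 0 -5" --pt "0 0 -25" --pt "0 0 -55" --pt "-20 0 -90" --pt "-50 0 -125" --roll '[0, 0, 0, 0, 0]'

```text
clock: 13.55
position: [0.5058, 0.0778, 0.197]
ee_rot: [0.68, 0.733, 0.001, -0.0]
ft_force: [1.4, 0.0, 0.4]
grip_width: -0.002
```

Call:
send_rows --pt "-35 0 0" --pt "-70 0 0" --pt "-105 0 0" --pt "-130 0 0" --pt "-130 0 0" --roll '[0, 0, 0, 0, 0]'

```text
clock: 13.97
position: [0.5154, -0.0606, 0.1949]
ee_rot: [0.684, 0.729, -0.001, 0.001]
ft_force: [0.2, 0.5, -0.5]
grip_width: -0.0
```

```bash
python3 - <<'E'
from h import *
o=monitor.get_obs(); print('tcp jig',jig(o['position']),o['clock'],o['ft_force']);print(red('top')[0],red('scene')[0])
s,d,P=cam('scene'); cv2.imwrite('pics/n7.png',cv2.resize(s[160:280,150:294],(600,500),interpolation=2))
X=pts(d,P); 
t,dt,Pt=cam('top'); Y=(pts(dt,Pt)-O)@J.T*1000
for y in(-60,-40,-20,20,40,60): m=(abs(Y[...,1]-y)<4)&(abs(Y[...,0])<6); print(y,np.median(Y[m][:,2]) if m.any() else None)
E
```

```text
tcp jig [  -2.81038328 -251.37144693  194.89831693] 13.9667 [ 0.16319602  0.46289194 -0.47049975]
[(np.int32(220), array([190.03181818, 189.95909091]), array([  0.2, -70.6,  73.9]))] [(np.int32(148), array([227.56756757, 216.04054054]), array([ 11.7, -69. ,  71.2]))]
-60 72.68614612775521
-40 72.34614219726262
-20 72.39309124978718
20 71.12864930796098
40 72.32831694286646
60 73.33288712008506
```

View pics/n7.png

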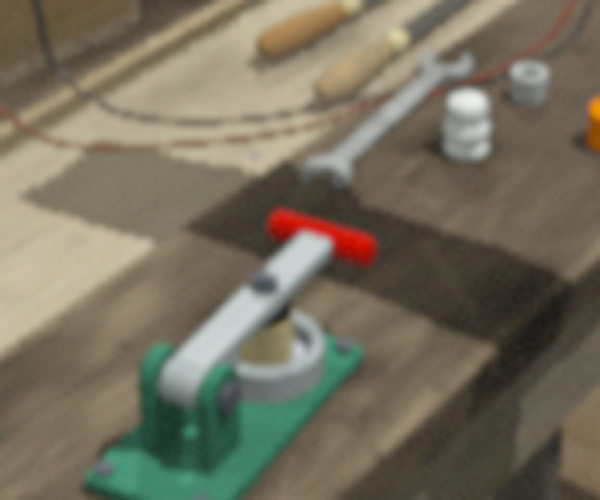

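The picture shows the arm level, with the bar at (322,235), the bush at (268,340) upright and pressed under the pad, and the steel bush in place at (528,82). The depth profile along the arm is flat at 71–73 mm, so the clamp is shut. Handing in.

```bash
python3 -c "
from h import *
print(manip.hand_in())"
```

```text
the job is handed in; nothing more can be done
None
```

I placed the brass bush upright in the nest, let go of it, and then shut the clamp arm on it. The job was handed in at about 14 s of the 48 s allowed; hand-in gives no verdict.

- **Bush placement:** with the clamp still open (about 1.92 rad), the bush stood free and upright, about 2 mm from the nest axis.
- **Clamp shut:** pressing the crossbar, the force rose to 21 N with almost no further travel, at a tip height of 75 mm against the 75.5 mm expected at the stop. The top-camera depth along the arm was level at 71–73 mm, with the crossbar at y = -70.6 mm in the jig frame against -70 expected.
- **Final picture:** the bush was upright under the pad, the steel bush looked to be in its place, and the gripper was clear of everything. The pad hides the bush's underside, so its pressed depth is inferred from the shut arm and was not measured.
- **Readings that were off:**
  - The grip width on the bush read about 32 mm against its 34 mm diameter.
  - A brief 38 N showed at the wrist when the fingertips first landed on the crossbar. That load was on the fingers and well under the 120 N wrist limit, though close to the 40 N limit for the arm and gripper body.
  - After the release, the top camera's view of the bush gave no reading, so its position in the nest came from the scene camera alone.
- **Pictures:** I viewed 11, one over the budget of 10.

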